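# Flip the hex key and tighten the vise

### The job

The vise's screw was run in with the key's long arm in the socket and has now gone stiff. Pull the hex key out, flip it so that its short arm goes into the socket all the way, and swing the long arm down like a lever (clockwise) until the screw comes up hard against its stop and the aluminium block is held. Then take the key out again and lay it flat on the green worktop without dropping it; leave the sample box, the tape roll and the bottle where they are.

Things in the scene. Friction and masses are not known exactly. Their poses are not given: they have to be found in the camera images.
- vise: Blue machine vise, 70 mm wide, 142 high, bolted down on a steel plate 150x100x14. Origin on the worktop under the plate's middle; x along the screw from its front to the fixed jaw, y to the left seen from the front, z up. The screw's round head (35 mm across) has its front face at x -91, z 105 mm; the front bracket (top z 136) begins at x -55. Fixed. The worktop to its right is free.
- spindle (a joint): Turn of the vise's screw (rad), growing clockwise seen from the front (tightening). 0.02 to 0.08 at the start, hard stop at 1.05. Stiff: it takes about 0.8 N m (9 N at 85 mm from the axis) and stays where it is left. One turn would move the jaw 6 mm.
- socket_mouth (a point): Middle of the hexagon socket's mouth in the front face of the screw; x into the vise along the screw's axis; turns with it. Socket 15 mm across flats, 32 deep, its mouth tapered 6 deep to 22 across flats at the face. At joint 0, seen from the front, its flats face 40 degrees above level on the right and every 60 degrees from there.
- socket_floor (a point): Middle of the socket's floor, 32 mm in from the mouth; axes as the mouth. The key fits with the plane of its L square to any of the socket's flats (every 60 degrees), long arm or short arm, and has about 6 degrees of play either way before it turns the screw.
- vise_jaw: The vise's movable jaw (blue with a steel plate, 70 mm wide), driven by the screw towards the fixed jaw. Origin at the middle of the jaw's underside.
- work_block: Aluminium block 30x54x70 mm standing on the vise bed between the jaws with about 0.5 mm of slack until the screw is tightened. Origin at the centre of its underside.
- hex_key: Dark L-shaped hex key, 14 mm across flats, 16 across corners, 0.2 to 0.32 kg. Origin at the elbow, where the arms' centre lines would meet (bend radius 20); x along the long arm (175 mm to its end), y along the short arm (70 mm), z square to the L. Two flats of each arm are square to the plane of the L: pinch these. Lying flat, the origin is 8 mm above the worktop.
- key_long_tip (a point): Middle of the end of the long arm; axes as the key. At the start it is 28 to 31 mm deep in the socket, where it droops 4 to 7 degrees. Seen from the front, the short arm then points to the left and 40 degrees down, so the plane of the L leans 40 degrees.
- key_short_tip (a point): Middle of the end of the short arm; axes as the key. With this arm in the socket the long arm can stand 40 degrees above level on the right (seen from the front); the stop comes when it is about 25 degrees below level. The end rests on the socket floor when fully in.
- sample_box: Grey sample box with a clear lid, 84x110x40 mm, on the worktop; bystander. Origin at the centre of its underside.
- tape_roll: Roll of brown tape lying flat, 92 mm across, 48 mm high; bystander. Origin at the centre of its underside.
- ipa_bottle: Blue and white plunger bottle, 65 mm across, 97 mm high; bystander. Origin at the centre of its underside.
Things that resemble listed ones, but are neither listed nor needed, are in the scene too. Of the things that look like the work_block, the larger one is meant.

How it is judged:
On the way, in this order (a step that is already met when the one before it is completed fails the run):
1. the key is out of the socket (distance between key_long_tip and socket_mouth above 0.04 m), for 0.1 s.
2. the short arm is seated in the socket, the screw not yet turned (distance between key_short_tip and socket_floor below 0.01 m and value of joint spindle below 0.35 rad), for 0.1 s.
3. the screw is turned up to its stop with the short arm in the socket (value of joint spindle above 0.98 rad and distance between key_short_tip and socket_floor below 0.016 m), for 0.1 s.
At the end, for the whole second after the job is handed in: The screw is turned to at least 0.96 rad and the jaw presses the aluminium block with over 5 N; the key lies flat and still on the worktop (elbow under 14 mm above it, tilted under 0.1 rad); the box, tape and bottle have not moved over 30 mm (value of joint spindle above 0.96 rad and contact force between vise_jaw and work_block above 5 N and height (world z) of hex_key between 0 and 0.014 m and angle between hex_key's own z axis and vertical below 0.1 rad and linear speed of hex_key below 0.02 m/s); the robot touches nothing.
It fails at once if the key is dropped: moving fast while nothing holds it (linear speed of hex_key above 0.8 m/s and contact force between the fingers and hex_key below 0.05 N).
It fails at once if a bystander is pushed (distance of any of sample_box, tape_roll, ipa_bottle from where it was at the start of the episode above 0.03 m).
It also fails if it takes over 61 s, if anything falls off the work surface, if the arm or the gripper's body presses on something with over 40 N, if the wrist force passes 120 N, or if a joint passes its speed limit or range.

### The arm

A 6-joint arm with a two-finger parallel gripper is mounted at the origin on a cart in front of the work surface, level with it; the furniture and walls round the work are solid. World frame = base frame: x ahead of the robot, y to its left, z up, the work surface at z = 0. Lengths are in m, angles in rad, forces in N, time in s.
With the tool pointing down it reaches from about 0.325 to 0.85 m from the base axis. Payload 15.5 kg.
Tool frame: the origin (TCP) lies at the very end of the fingers, on their centre line; the grasp point (between the pads) lies 19 mm behind it; z points along the fingers, y is the line along which they close (so a half turn about z gives the same grasp; the last joint's range is limited). The gripper opens to 91 mm and grips with 3 to 60 N. Pads are 32 mm wide; open, the fingers measure 118 mm over their backs; the gripper's body (76 mm by 178 mm) begins 60 mm behind the grasp point.
Start: joints at [-1.224, 0.494, 1.345, -0, 1.302, -0.096], TCP at [0.267, -0.565, 0.214] pointing down, gripper open.
Joint ranges: [-2.91, 2.91], [-0.82, 2.16], [0.22, 2.67], [-1.22, 4.37], [0.12, 2.79], [-3.08, 3.08]. Speed limits (rad/s): [1.89, 1.89, 2.57, 3.01, 3.01, 3.01].

### API

Orientations are given as [roll, pitch, yaw] about the fixed x, y, z axes, in that order (R = Rz(yaw) Ry(pitch) Rx(roll)).
In Python, from workcell import robot gives the robot as it stands.
- The arm moves only by the tool step_arm, never from a script. Its argument "plan" is a list of rows, each a list of 5 numbers: the shift along the tool's x, y, z in mm, then the turn about the tool's z in rad, then the opening in per cent of the stroke, from 0 (shut) to 100 (fully open). A call has 1 to 20 rows; each row is the pose to reach, as a shift and turn from the pose commanded when the call began, along the tool's axes at that moment; what a row does not reach only later rows make up. A row lasts 1/8 s, in which the tool goes at most 62.5 mm and 10.7 degrees, less where a joint would pass 70% of its speed; a pose out of reach is approached as far as the arm can. A call with a gripper value outside its range is refused whole. The fingers move at their own pace and stop on an object; "newtons" is the grip in N (left out, the last holds). Time passes only in rows, so rows that repeat a pose let the fingers close. It gives the time, the measured TCP pose, the force, the opening and the grip force at its end, in the units of the state.
- robot.get_state(): the state, without advancing time (a new reading comes with each control period).
- robot.capture(name): name is "side" or "top" or "wrist"; returns a dict with "img" (480x640x3 uint8, blue, green, red), "vfov" (degrees; the focal length in pixels is half the picture's height over the tangent of half this angle, whatever the lens; pixels are square), "cx", "cy" (the principal point, pixels), "R" (3x3) and "t" (3): a world point X has camera coordinates R X + t; the wrist camera has in their place "tool_from_camera" (4x4, takes a point from camera to tool coordinates, whose origin is the TCP and whose axes are the flange's). Camera axes: x right, y down, z forward; pixel columns grow to the right and rows downward; lengths in m; the calibration is good to about 2 mm. A picture is of the moment at which its call begins: read the wrist's pose just before it. There is no depth.
- robot.finish_job(): hands the job in; it is judged then, once.
The state is a dict: "clock": time; "q": joint angles; "joint_vel": joint speeds; "joint_efforts": joint torques, N m; "tcp_pos": TCP position; "orientation": TCP orientation; "contact_force": force on the tool from outside, world axes, zero at the start; "ft_torque": the same for the moment, N m; "gripper_width": finger opening in m; "gripper_force": force on a finger pad.
Only numpy, scipy, OpenCV 4.12 (cv2) and the standard library are available. Lean on these libraries where they do the work, as an engineer would, in place of code of your own. Each camera call takes 0.05 s, during which the arm holds its last target. There are 200 camera calls.

## Working session

There is one attempt and no reset: what is moved stays moved. The work goes in short steps, Python scripts to look and compute and a tool call to move; the robot and the scene stay as the last step left them, time stands still between calls to the robot, and variables do not carry over. Pictures are saved under pics/ and viewed, at most 10 in all, crops included, and the job is handed in when it is done.

Besides the shell and the picture viewer there is one more tool, called after "Call:" as a command line: name --pt "numbers of a row" for each row, then --argument value for the rest. step_arm: Moves the arm, as the interface text tells. Its arguments: {"type":"object","properties":{"plan":{"type":"array"},"newtons":{"type":"number"}},"required":["plan"]}

```bash
mkdir -p pics; ls; cat > h.py <<'E'
import numpy as np, cv2, pickle
from workcell import robot
from scipy.spatial.transform import Rotation as Ro
def cap(n,save=None):
    s=robot.get_state(); c=robot.capture(n); c['s']=s
    if save: cv2.imwrite(f'pics/{save}.png',c['img']); pickle.dump(c,open(f'pics/{save}.pkl','wb'))
    return c
def load(s): return pickle.load(open(f'pics/{s}.pkl','rb'))
def ext(c):
    if 'R' in c: return np.array(c['R']),np.array(c['t'])
    s=c['s'];T=np.eye(4);T[:3,:3]=Ro.from_euler('xyz',s['orientation']).as_matrix();T[:3,3]=s['tcp_pos']
    M=np.linalg.inv(T@np.array(c['tool_from_camera']));return M[:3,:3],M[:3,3]
def f(c): return 240/np.tan(np.radians(c['vfov'])/2)
def proj(c,X):
    R,t=ext(c);p=np.atleast_2d(X)@R.T+t;return p[:,:2]/p[:,2:]*f(c)+[c['cx'],c['cy']]
def ray(c,u,v):
    R,t=ext(c);d=R.T@np.array([(u-c['cx'])/f(c),(v-c['cy'])/f(c),1]);return -R.T@t,d
def onz(c,u,v,z):
    o,d=ray(c,u,v);return o+d*(z-o[2])/d[2]
def tri(*a):  # (c,u,v)...
    A=0;b=0
    for x in a:
        o,d=ray(*x);d=d/np.linalg.norm(d);P=np.eye(3)-np.outer(d,d);A=A+P;b=b+P@o
    return np.linalg.solve(A,b)
E
python3 - <<'E'
from h import *
for n in('top','side'):
    c=cap(n,n+'0');print(n,{k:(np.round(v,3).tolist() if k!='img' else v.shape) for k,v in c.items() if k not in('s',)}, (-ext(c)[0].T@ext(c)[1]).round(3))
print(c['s'])
E
```

```text
pics
top {'img': (480, 640, 3), 'vfov': 48.766, 'cx': 317.051, 'cy': 251.58, 'R': [[0.005, -1.0, 0.021], [-0.997, -0.007, -0.071], [0.071, -0.021, -0.997]], 't': [-0.221, 0.491, 1.189]} [ 0.406 -0.194  1.225]
side {'img': (480, 640, 3), 'vfov': 50.247, 'cx': 318.151, 'cy': 235.319, 'R': [[-0.029, 0.999, -0.017], [0.588, 0.003, -0.809], [-0.808, -0.034, -0.588]], 't': [0.209, -0.203, 1.388]} [ 1.247 -0.162  0.655]
{'clock': 0.05, 'q': array([-1.22449959e+00,  4.94185114e-01,  1.34611762e+00, -1.71269757e-06,
        1.30250076e+00, -9.55321256e-02]), 'joint_vel': array([ 2.43450755e-03, -6.63669870e-04,  8.93144802e-04,  9.51472723e-04,
        1.40659115e-05, -1.49999491e-03]), 'joint_efforts': array([-1.31793449e-04, -8.81089211e+01, -3.82967985e+01,  7.08788610e-02,
        4.80975886e-02, -2.68844752e-05]), 'tcp_pos': array([ 0.26710266, -0.56463627,  0.21334164]), 'orientation': array([-3.14038717e+00, -1.13855644e-04,  4.41829253e-01]), 'contact_force': array([ 0.09958881, -0.43432473, -0.99569715]), 'ft_torque': array([-0.00223337,  0.05086919, -0.0006552 ]), 'gripper_force': 0.0, 'gripper_width': 0.09112280143336991}
```

View pics/top0.png

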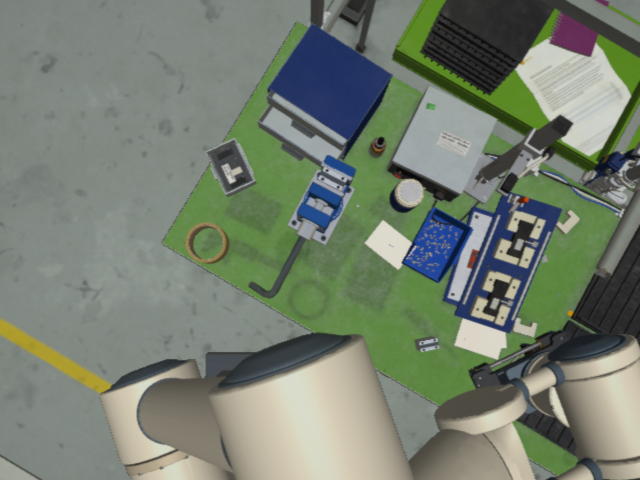

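View pics/side0.png

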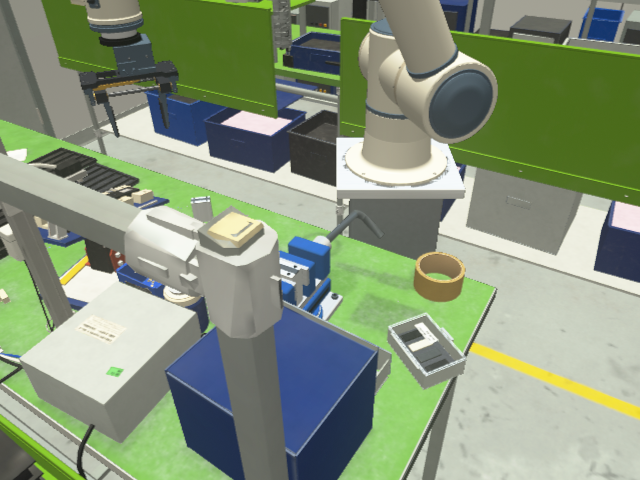

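```bash
python3 - <<'E'
from h import *
a=cv2.imread('pics/top0.png')[150:300,235:365];b=cv2.imread('pics/side0.png')[180:330,260:390]
cv2.imwrite('pics/z0.png',np.hstack([cv2.resize(x,None,fx=3,fy=4,interpolation=cv2.INTER_CUBIC)if 0 else cv2.resize(x,(390,450),interpolation=cv2.INTER_CUBIC) for x in(a,b)]))
E
```

```text
(no output)
```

View pics/z0.png

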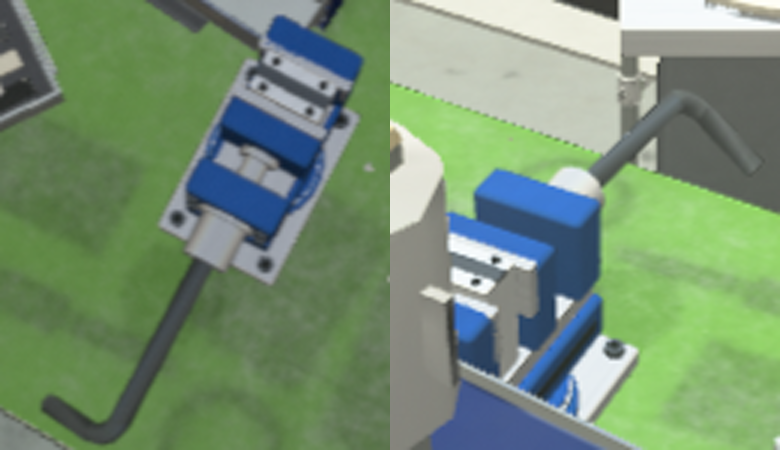

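```bash
cat > v.py <<'E'
from h import *
from scipy.optimize import least_squares
T=load('top0');S=load('side0')
def tp(u,v): return [235+u/3,150+v/3]
def sp(u,v): return [260+(u-390)/3,180+v/3]
M=np.array([[-.075,.05,.014],[-.075,-.05,.014],[.075,-.05,.014],[.075,.05,.014],[-.091,0,.113]])
P=np.array([tp(162,232),tp(272,282),tp(357,115),tp(250,62),tp(207,265)])
def V(p,X): c,s=np.cos(p[2]),np.sin(p[2]);X=np.atleast_2d(X);return np.c_[X[:,0]*c-X[:,1]*s+p[0],X[:,0]*s+X[:,1]*c+p[1],X[:,2]]
E
python3 - <<'E'
from v import *
r=least_squares(lambda p:(proj(T,V(p,M))-P).ravel(),[.45,-.2,-.45]);print(r.x,r.fun.reshape(-1,2).round(1))
p=r.x
tip=tri((T,*tp(50,404)),(S,*sp(756,162)))
print('shorttip',tip)
# elbow: intersections of centre lines in each image
def X(a,b,c,d):
    L=lambda a,b:np.cross([*a,1],[*b,1]);q=np.cross(L(a,b),L(c,d));return q[:2]/q[2]
e1=X(tp(205,270),tp(122,405),tp(50,404),tp(90,428));e2=X(sp(603,170),sp(670,113),sp(756,162),sp(712,117))
el=tri((T,*e1),(S,*e2));print('elbow',e1,e2,el,np.linalg.norm(el-tip))
c,s=np.cos(p[2]),np.sin(p[2])
for w in(tip,el): d=w-[p[0],p[1],0];print('vise frame',(d[0]*c+d[1]*s,-d[0]*s+d[1]*c,d[2]))
# predicted
for dr in(4,7):
  a=np.radians(dr);m=np.array([-.091,0,.105]);g=np.radians(40)
  x=np.array([np.cos(a),0,np.sin(a)]);
  ti=m+.0295*np.array([1,0,0]);e=ti-.175*x;y=np.array([0,np.cos(g),-np.sin(g)])
  print(dr,e,e+.07*y,proj(T,V(p,[e,e+.07*y])),proj(S,V(p,[e,e+.07*y,m])))
E
```

```text
[ 0.59459714 -0.2290396  -0.45781583] [[-1.2 -0.7]
 [ 1.1  2. ]
 [ 1.5  0. ]
 [-1.4 -1.5]
 [-0.   0.1]]
shorttip [ 0.41554355 -0.07135708  0.05426978]
elbow [269.3488456  295.27597403] [360.26422838 211.77023357] [ 0.39280971 -0.11407698  0.09243494] 0.06163113608724079
vise frame (np.float64(-0.2303087326667639), np.float64(0.06230449383674451), np.float64(0.05426977712677911))
vise frame (np.float64(-0.23181967505001624), np.float64(0.013935759784069052), np.float64(0.0924349386574217))
4 [-0.23607371  0.          0.09279262] [-0.23607371  0.05362311  0.04779748] [[273.44501463 299.99283153]
 [253.04350826 288.72767206]] [[353.90040119 208.92148914]
 [377.54201271 234.0530965 ]
 [320.24608407 242.78616143]]
7 [-0.23519558  0.          0.08367286] [-0.23519558  0.05362311  0.03867773] [[273.89005182 299.53889498]
 [253.62956222 288.37858999]] [[353.61079327 212.92594451]
 [377.14619608 237.92111869]
 [320.24608407 242.78616143]]
```

```bash
cat > fit.py <<'E'
from v import *
g=np.radians(40)
def key(dr,dep=.0295):
  a=np.radians(dr);ti=np.array([-.091+dep,0,.105]);e=ti-.175*np.array([np.cos(a),0,np.sin(a)]);return e,e+.07*np.array([0,np.cos(g),-np.sin(g)])
eT=[269.3,295.3];tT=tp(50,404);eS=[360.3,211.8];tS=sp(756,162)
def res(q):
  p=q[:3];e,t=key(q[3])
  a=(proj(T,V(p,M))-P)*np.array([[1],[1],[.7],[.3],[1]]);b=proj(T,V(p,[e,t]))-[eT,tT];c=proj(S,V(p,[e,t]))-[eS,tS]
  return np.r_[a.ravel(),b.ravel(),c.ravel()]
r=least_squares(res,[.59,-.23,-.46,5],loss='soft_l1')
E
python3 - <<'E'
from fit import *
print(r.x,res(r.x).reshape(-1,2).round(1))
p=r.x[:3];e,t=key(r.x[3]);G=e+[0,.030,-.025]
print('elbow,tip,grasp',V(p,[e,t,G]),'yaw',p[2])
E
```

```text
[ 0.59642533 -0.23046847 -0.50372259  3.63171809] [[-1.4 -3.1]
 [-0.1  1.4]
 [ 2.1  0.6]
 [ 0.3 -0.7]
 [-1.1 -1.7]
 [ 0.3  1.5]
 [-1.8 -0. ]
 [-2.2 -1.5]
 [-0.6  2.2]]
elbow,tip,grasp [[ 0.38960836 -0.11648213  0.09391497]
 [ 0.41549165 -0.06951945  0.04891984]
 [ 0.40408903 -0.09020838  0.06891497]] yaw -0.5037225881775771
```

Call:
step_arm --pt "327 -371 0 -0.625 100" --pt "327 -371 0 -0.625 100" --pt "327 -371 0 -0.625 100" --pt "327 -371 0 -0.625 100" --pt "327 -371 0 -0.625 100" --pt "327 -371 0 -0.625 100" --pt "327 -371 0 -0.625 100" --pt "327 -371 0 -0.625 100" --pt "327 -371 0 -0.625 100" --pt "327 -371 0 -0.625 100" --pt "327 -371 0 -0.625 100" --pt "327 -371 0 -0.625 100" --newtons 60

```text
clock: 1.6
tcp_pos: [0.404, -0.0908, 0.2139]
orientation: [-3.141, 0.0, 1.065]
contact_force: [-0.1, -0.2, 0.3]
gripper_width: 0.0912
gripper_force: 0.0
```

```bash
python3 - <<'E'
from h import *
c=cap('wrist','w1');print(c['s'],np.array(c['tool_from_camera']).round(3),c['vfov'])
E
```

```text
{'clock': 1.6, 'q': array([-3.65386878e-01,  1.96978077e-01,  1.83054742e+00, -7.40009953e-05,
        1.11421089e+00,  1.40591759e-01]), 'joint_vel': array([ 0.00475487, -0.00037515, -0.00055865,  0.00024476, -0.00102835,
        0.00135716]), 'joint_efforts': array([ 2.86818054e-01, -5.35446668e+01, -3.30029118e+01,  7.81340618e-02,
        2.71578325e-02, -1.74950191e-02]), 'tcp_pos': array([ 0.40398827, -0.09076451,  0.21385601]), 'orientation': array([-3.14145965e+00,  8.59015546e-05,  1.06485033e+00]), 'contact_force': array([-0.06192125, -0.17523044,  0.31265687]), 'ft_torque': array([-0.04926269, -0.04681751,  0.00675429]), 'gripper_force': 0.0, 'gripper_width': 0.09122097733008325} [[ 0.001 -0.969 -0.247  0.069]
 [ 1.     0.     0.001  0.   ]
 [-0.001 -0.247  0.969 -0.17 ]
 [ 0.     0.     0.     1.   ]] 66.2092086992287
```

View pics/w1.png

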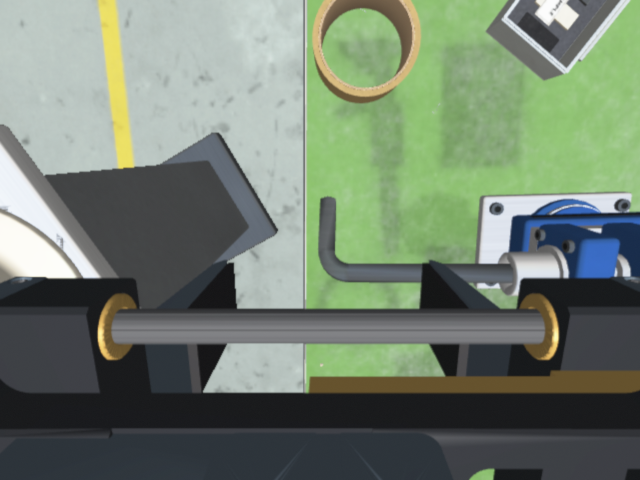

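```bash
cat >> fit.py <<'E'
W=load('w1')
def res2(q):
  p=q[:3];e,t=key(q[3])
  w=proj(W,V(p,[e,t,[-.075,.05,.014],[-.091,.0175,.105],[-.091,-.0175,.105]]))-[[328,271],[328,197],[481,196],[503,252],[512,292]]
  return np.r_[res(q)*.5,w.ravel()]
r=least_squares(res2,[.59,-.23,-.46,5],loss='soft_l1')
E
python3 - <<'E'
from fit import *
print(r.x,res2(r.x).reshape(-1,2).round(1))
p=r.x[:3];e,t=key(r.x[3]);G=e+[0,.030,-.025]
print('elbow,tip,grasp',V(p,[e,t,G]),'yaw',p[2])
print(tri((W,328,271),(S,*eS)),tri((W,328,197),(S,*tS)))
s=W['s'];Rt=Ro.from_euler('xyz',s['orientation']).as_matrix()
print('tool shift mm',((V(p,[G])[0]-s['tcp_pos'])@Rt*1000).round(1),'turn',s['orientation'][2]-(p[2]+np.pi/2))
E
```

```text
[ 0.59884897 -0.22760771 -0.49395596  3.4502278 ] [[-1.2 -1.9]
 [-0.5  0.2]
 [ 0.6 -0.2]
 [-0.1 -0.5]
 [-1.  -1.3]
 [-0.1  0.4]
 [-1.2 -0.2]
 [-0.9 -0.7]
 [-0.   1.1]
 [-0.3 -0.5]
 [-1.   1.7]
 [ 6.4 -0.2]
 [ 8.8 -0.4]
 [-5.1  1.2]]
elbow,tip,grasp [[ 0.39089847 -0.11563045  0.09446825]
 [ 0.41632187 -0.06841723  0.04947311]
 [ 0.40512185 -0.08921653  0.06946825]] yaw -0.4939559584792148
[ 0.39135139 -0.11433491  0.09265013] [ 0.41804831 -0.06786567  0.05600453]
tool shift mm [  1.9   0.3 144.4] turn -0.011990042306158966
```

Call:
step_arm --pt "4 0 60 -0.012 100" --pt "4 0 110 -0.012 100" --pt "4 0 140 -0.012 100" --pt "4 0 160 -0.012 100" --pt "4 0 160 -0.012 100" --pt "4 0 160 -0.012 20" --pt "4 0 160 -0.012 0" --pt "4 0 160 -0.012 0" --pt "4 0 160 -0.012 0" --pt "4 0 160 -0.012 0" --pt "4 0 160 -0.012 0" --pt "4 0 160 -0.012 0" --newtons 60

```text
clock: 3.15
tcp_pos: [0.4061, -0.0863, 0.0539]
orientation: [-3.142, -0.0, 1.079]
contact_force: [-0.3, 0.6, 0.1]
gripper_width: 0.0242
gripper_force: 0.0
```

Call:
step_arm --pt "0 0 0 0 0" --pt "0 0 0 0 0" --pt "0 0 0 0 0" --pt "0 0 0 0 0" --pt "0 -6 0 0 0" --pt "0 -12 0 0 0" --pt "0 -18 0 0 0" --pt "0 -24 0 0 0" --pt "0 -32 0 0 0" --pt "0 -40 0 0 0" --pt "0 -48 0 0 0" --pt "0 -55 0 0 0" --pt "0 -55 0 0 0"

```text
clock: 4.78
tcp_pos: [0.357, -0.06, 0.0539]
orientation: [-3.141, 0.0, 1.079]
contact_force: [0.7, -0.8, -2.6]
gripper_width: 0.0149
gripper_force: 59.8
```

```bash
python3 - <<'E'
from h import *
c=cap('wrist','w2');d=cap('side','s2');print(c['s']['tcp_pos'],c['s']['contact_force'],c['s']['gripper_width'])
a=d['img'][150:330,260:440]
cv2.imwrite('pics/z2.png',np.hstack([c['img'][60:400,180:640],cv2.resize(a,(340,340))]))
E
```

```text
[ 0.35704752 -0.06001048  0.05391146] [ 0.66258979 -0.84044015 -2.60710093] 0.014877851985665267
```

View pics/z2.png

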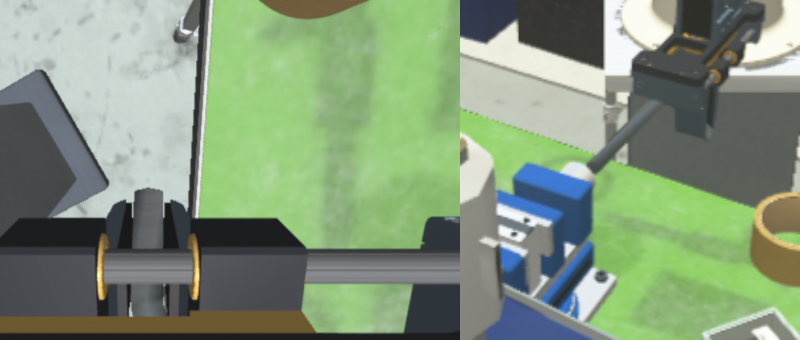

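Call:
step_arm --pt "0 -3 -40 0 0" --pt "0 -3 -90 0 0" --pt "-20 0 -115 0 0" --pt "-60 40 -115 0.15 0" --pt "-100 80 -115 0.3 0" --pt "-144 120 -115 0.48 0" --pt "-144 168 -115 0.66 0" --pt "-144 168 -115 0.84 0" --pt "-144 168 -115 1.02 0" --pt "-144 168 -115 1.2 0" --pt "-144 168 -115 1.38 0" --pt "-144 168 -115 1.571 0" --pt "-144 168 -90 1.571 0" --pt "-144 168 -50 1.571 0" --pt "-144 168 -15 1.571 0" --pt "-144 168 -15 1.571 0"

```text
clock: 6.88
tcp_pos: [0.4366, -0.2658, 0.0672]
orientation: [-3.141, 0.004, -0.492]
contact_force: [-0.4, 0.4, -1.2]
gripper_width: 0.0149
gripper_force: 59.8
```

```bash
python3 - <<'E'
from h import *
c=cap('top','t3');d=cap('side','s3');print(c['s']['tcp_pos'],c['s']['contact_force'],c['s']['gripper_width'])
cv2.imwrite('pics/z3.png',np.hstack([cv2.resize(c['img'][150:350,250:450],(400,400)),cv2.resize(d['img'][130:330,200:400],(400,400))]))
E
```

```text
[ 0.43659372 -0.265815    0.06720133] [-0.3679867   0.43453869 -1.21005836] 0.014914293046578654
```

View pics/z3.png

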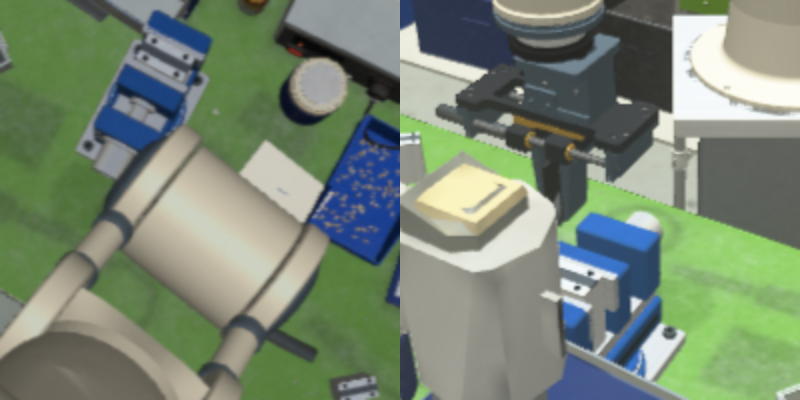

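Call:
step_arm --pt "0 0 30 0 0" --pt "0 0 48 0 0" --pt "0 0 52 0 0" --pt "0 0 52 0 0"

```text
clock: 7.48
tcp_pos: [0.4383, -0.2671, 0.018]
orientation: [3.141, -0.001, -0.492]
contact_force: [0.6, -0.2, -1.8]
gripper_width: 0.0152
gripper_force: 59.8
```

Call:
step_arm --pt "0 0 2 0 0" --pt "0 0 4 0 0" --pt "0 0 6 0 0" --pt "0 0 8 0 0" --pt "0 0 10 0 0" --pt "0 0 10 0 0" --newtons 15

```text
clock: 8.22
tcp_pos: [0.4374, -0.2665, 0.0069]
orientation: [3.142, 0.001, -0.492]
contact_force: [-2.6, 0.1, 5.2]
gripper_width: 0.0164
gripper_force: 15.0
```

Call:
step_arm --pt "0 0 2 0 0" --pt "0 0 2 0 0" --pt "0 0 2 0 0" --newtons 7

```text
clock: 8.6
tcp_pos: [0.4379, -0.2667, 0.0049]
orientation: [3.142, -0.0, -0.492]
contact_force: [0.5, 0.1, -0.4]
gripper_width: 0.0167
gripper_force: 7.0
```

Call:
step_arm --pt "0 0 0 0 0" --pt "0 0 0 0 0" --pt "0 0 0 0 0" --pt "0 0 0 0 0" --newtons 3

```text
clock: 9.1
tcp_pos: [0.4377, -0.2666, 0.0049]
orientation: [-3.142, 0.0, -0.492]
contact_force: [0.1, 1.1, -0.2]
gripper_width: 0.0174
gripper_force: 3.0
```

```bash
python3 - <<'E'
from h import *
c=cap('wrist','w4');d=cap('side','s4');print(c['s'])
cv2.imwrite('pics/z4.png',np.hstack([cv2.resize(c['img'],(533,400)),cv2.resize(d['img'][180:330,200:300],(267,400))]))
E
```

```text
{'clock': 9.1, 'q': array([-6.63586565e-01,  6.50358239e-01,  1.81755385e+00,  1.78892976e-05,
        6.73744396e-01,  1.39937353e+00]), 'joint_vel': array([ 3.39493151e-04,  9.63616151e-04,  5.35081455e-04,  4.24019334e-04,
       -2.07065952e-05, -2.77199197e-04]), 'joint_efforts': array([-3.52499541e-01, -8.04861617e+01, -1.71477002e+01, -1.78163680e-01,
       -2.49967072e-01, -5.72918728e-02]), 'tcp_pos': array([ 0.43769289, -0.26655816,  0.00493708]), 'orientation': array([-3.14157077e+00,  6.09928039e-05, -4.92177753e-01]), 'contact_force': array([ 0.10278344,  1.06951131, -0.20205409]), 'ft_torque': array([0.25397699, 0.01284117, 0.00663404]), 'gripper_force': 3.0025878438573272, 'gripper_width': 0.017360495686999208}
```

View pics/z4.png

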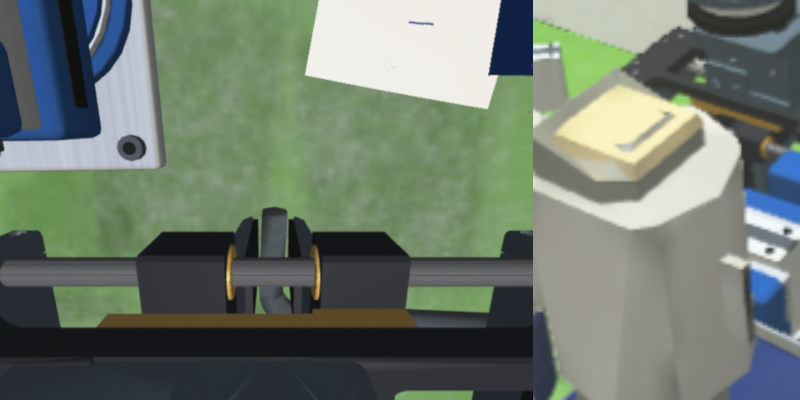

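Call:
step_arm --pt "0 0 0 0 21" --pt "0 0 0 0 24" --pt "0 0 0 0 28" --pt "0 0 0 0 34" --pt "0 0 0 0 34" --pt "0 0 -60 0 40" --pt "-20 40 -120 -0.1 60" --pt "-44 105 -180 -0.3 80" --pt "-44 105 -180 -0.5 100" --pt "-44 105 -180 -0.7 100" --pt "-44 105 -180 -0.9 100" --pt "-44 105 -180 -1.1 100" --pt "-44 105 -180 -1.3 100" --pt "-44 105 -180 -1.571 100" --pt "-44 105 -180 -1.571 100" --pt "-44 105 -180 -1.571 100"

```text
clock: 11.2
tcp_pos: [0.3492, -0.3383, 0.1849]
orientation: [-3.141, -0.0, 1.078]
contact_force: [-0.7, -0.3, 1.0]
gripper_width: 0.0912
gripper_force: 0.0
```

```bash
python3 - <<'E'
from h import *
c=cap('wrist','w5');print(c['s']['tcp_pos'],c['s']['orientation'])
E
```

```text
[ 0.34921744 -0.33825012  0.18489957] [-3.14144487e+00 -3.60759266e-05  1.07797048e+00]
```

View pics/w5.png

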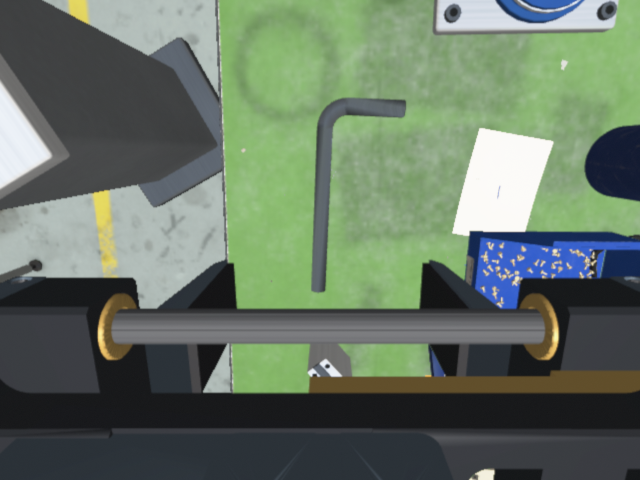

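```bash
python3 - <<'E'
from fit import *
c=load('w5');p=r.x[:3]
E=onz(c,326,107,.008);s=onz(c,405,109,.009);l=onz(c,318,291,.008)
print(E,s,l,np.linalg.norm(s-E),np.linalg.norm(l-E))
u=(E-l);yl=np.arctan2(-u[1],-u[0]);us=s-E;print('long yaw',yl,'short yaw',np.arctan2(us[1],us[0]),'vise',p[2])
C=onz(c,434,33,.012);C2=onz(c,616,31,.012);print('plate corner',C,C2,np.arctan2(*(C2-C)[1::-1]),np.linalg.norm(C2-C),'pred',V(p,[[-.075,-.05,.014],[.075,-.05,.014]]))
ex=l-E;ex/=np.linalg.norm(ex);G=E+.105*ex
st=c['s'];Rt=Ro.from_euler('xyz',st['orientation']).as_matrix()
print('G',G,'shift',(G-st['tcp_pos'])@Rt*1000)
E
```

```text
[ 0.39831163 -0.24484677  0.008     ] [ 0.45929883 -0.27955961  0.009     ] [ 0.30848288 -0.39490897  0.008     ] 0.0701813306330802 0.17489387358775574
long yaw -2.1101932363288967 short yaw -0.5174511401580996 vise -0.4939559584792148
plate corner [ 0.50582124 -0.23645128  0.012     ] [ 0.64105843 -0.30721437  0.012     ] -0.4820754501963405 0.15263195352023112 pred [[ 0.50910853 -0.23607247  0.014     ]
 [ 0.64117815 -0.30718937  0.014     ]]
G [ 0.34438167 -0.33493873  0.008     ] shift [  0.62307192  -5.8008398  176.90045397]
```

Call:
step_arm --pt "1 -6 60 0.035 100" --pt "1 -6 120 0.035 100" --pt "1 -6 160 0.035 100" --pt "1 -6 180 0.035 80" --pt "1 -6 180 0.035 40" --pt "1 -6 180 0.035 0" --pt "1 -6 180 0.035 0" --pt "1 -6 180 0.035 0" --pt "1 -6 180 0.035 0" --pt "1 -6 180 0.035 0" --pt "1 -6 180 0.035 0" --pt "1 -6 180 0.035 0" --pt "1 -6 180 0.035 0" --pt "1 -6 180 0.035 0" --newtons 20

```text
clock: 13.0
tcp_pos: [0.3445, -0.3346, 0.0049]
orientation: [-3.142, -0.0, 1.044]
contact_force: [-0.3, 0.3, 2.0]
gripper_width: 0.0138
gripper_force: 20.0
```

Call:
step_arm --pt "0 0 0 0 0" --pt "0 0 -7 0 0" --pt "1 0 -15 0 0" --pt "2 0 -22 0 0" --pt "4 0 -29 0 0" --pt "6 0 -36 0 0" --pt "9 0 -43 0 0" --pt "12 0 -50 0 0" --pt "16 0 -56 0 0" --pt "19 0 -61 0 0" --pt "22 0 -65 0 0" --pt "22 0 -65 0 0" --newtons 4

```text
clock: 14.5
tcp_pos: [0.3557, -0.3155, 0.0701]
orientation: [3.141, 0.0, 1.044]
contact_force: [-0.2, 0.2, -1.0]
gripper_width: 0.0141
gripper_force: 4.0
```

```bash
python3 - <<'E'
from h import *
c=cap('wrist','w6');cap('side','s6');print(c['s']['tcp_pos'],c['s']['orientation'],c['s']['contact_force'],c['s']['gripper_width'])
E
```

```text
[ 0.3557044  -0.31551857  0.07012034] [3.14133540e+00 9.51320649e-05 1.04401975e+00] [-0.20013233  0.15811397 -1.02296396] 0.014141948809212854
```

View pics/w6.png

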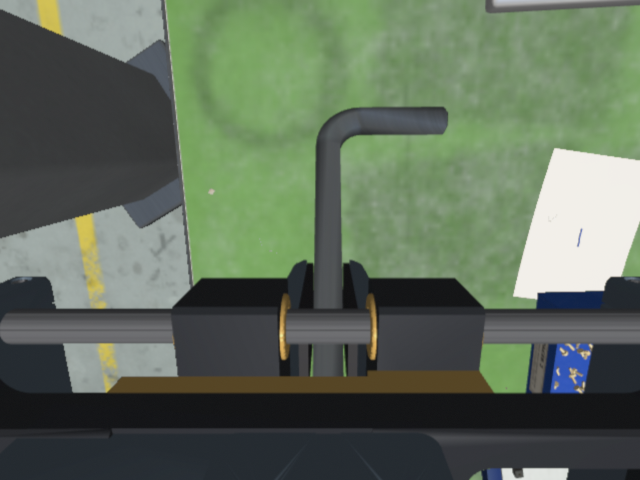

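```bash
cat > ang.py <<'E'
from h import *
from scipy.optimize import least_squares
def ang(c,pix,d0=105,z0=4):
  # tool-frame key: grip point on key (0,gy,-z) ; params th,d,gy ; pixels: elbow,short tip
  M=np.linalg.inv(np.array(c['tool_from_camera']))
  def pr(X):
    q=X@M[:3,:3].T+M[:3,3];return q[:,:2]/q[:,2:]*f(c)+[c['cx'],c['cy']]
  def pts(v):
    th,gy,zz,yw=v;d=d0/1000;a=np.array([np.cos(th)*np.cos(yw),-np.sin(yw)*np.cos(th),np.sin(th)]) # towards elbow (+tool x, +z down)
    E=np.array([0,gy,-zz])+d*a;return np.array([E,E+.07*np.array([np.sin(yw),np.cos(yw),0])])
  w=lambda v:np.r_[(pr(pts(v))-pix).ravel(),(v[2]-z0/1000)/.002]
  r=least_squares(w,[.3,0,z0/1000,0]);return r.x,r.fun,pts(r.x)
E
python3 - <<'E'
from ang import *
c=load('w6');x,fn,P=ang(c,np.array([[327,120],[447,119]]));print(np.degrees(x[0]),x,fn.round(2),(P*1000).round(1))
E
```

```text
35.18132195594243 [0.6140299  0.00091429 0.00427043 0.00831655] [ 0.14 -0.05 -0.14 -0.01  0.14] [[85.8  0.2 56.2]
 [86.4 70.2 56.2]]
```

Call:
step_arm --pt "0 0 0 0 0" --pt "0 0 0 0 0" --pt "0 0 -5 0 0" --pt "0 0 -20 0 0" --pt "0 -8 -45 0 0" --pt "0 -22 -75 -0.02 0" --pt "10 -22 -97 -0.037 0" --pt "35 -22 -97 -0.037 0" --pt "65 -22 -97 -0.037 0" --pt "90 -22 -97 -0.037 0" --pt "104 -22 -97 -0.037 0" --pt "107 -22 -97 -0.037 0" --pt "107 -22 -97 -0.037 0" --pt "107 -22 -97 -0.037 0" --newtons 60

```text
clock: 16.35
tcp_pos: [0.3901, -0.2126, 0.1669]
orientation: [-3.142, 0.0, 1.08]
contact_force: [0.0, -0.4, -2.1]
gripper_width: 0.0134
gripper_force: 60.0
```

```bash
python3 - <<'E'
from h import *
c=cap('wrist','w7');cap('side','s7');print(c['s']['tcp_pos'],c['s']['orientation'],c['s']['contact_force'],c['s']['gripper_width'])
E
```

```text
[ 0.39012681 -0.21263921  0.16690463] [-3.14157624e+00  1.19679292e-04  1.08012588e+00] [ 0.01942459 -0.3679931  -2.07735497] 0.013448298014634333
```

View pics/w7.png

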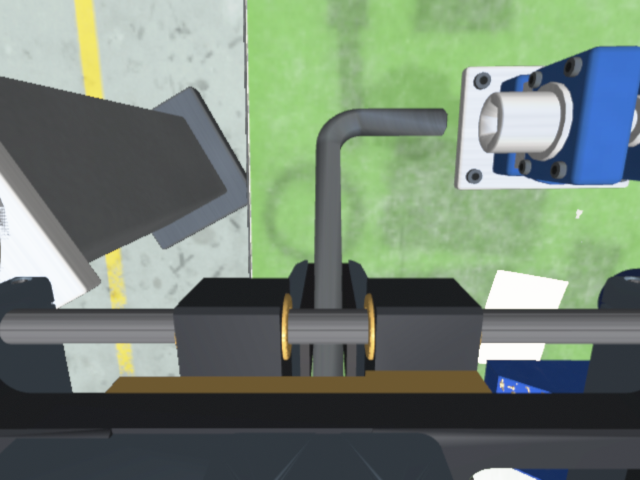

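Call:
step_arm --pt "0 6 0 0 0" --pt "0 12 0 0 0" --pt "0 17 0 0 0" --pt "0 20 0 0 0" --pt "0 23 0 0 0" --pt "0 26 0 0 0" --pt "0 29 0 0 0" --pt "0 32 0 0 0" --pt "0 32 0 0 0"

```text
clock: 17.58
tcp_pos: [0.4187, -0.2272, 0.1669]
orientation: [-3.141, 0.0, 1.081]
contact_force: [0.5, -1.2, -2.4]
gripper_width: 0.0131
gripper_force: 60.0
```

Call:
step_arm --pt "0 3 0 0 0" --pt "0 6 0 0 0" --pt "0 9 0 0 0" --pt "0 12 0 0 0" --pt "0 12 0 0 0"

```text
clock: 18.2
tcp_pos: [0.4242, -0.2332, 0.1667]
orientation: [-3.133, 0.005, 1.082]
contact_force: [-39.3, -15.2, 21.3]
gripper_width: 0.0131
gripper_force: 61.2
```

Call:
step_arm --pt "0 -5 0 0 0" --pt "-2 -10 -1.5 0 0" --pt "-2 -8 -1.5 0 0" --pt "-2 -5 -1.5 0 0" --pt "-2 -3 -1.5 0 0" --pt "-2 -1 -1.5 0 0" --pt "-2 -1 -1.5 0 0"

```text
clock: 19.08
tcp_pos: [0.4277, -0.2341, 0.1684]
orientation: [3.141, -0.0, 1.081]
contact_force: [2.3, 1.9, -4.5]
gripper_width: 0.0131
gripper_force: 60.0
```

```bash
python3 - <<'E'
from h import *
c=cap('wrist','w8');s=c['s'];print(s['tcp_pos'],s['orientation'],s['contact_force'],s['ft_torque'],s['gripper_width'])
E
```

```text
[ 0.42769109 -0.23408968  0.1683699 ] [ 3.14133071e+00 -2.12978452e-04  1.08079470e+00] [ 2.31925084  1.87368087 -4.47903714] [ 0.29432714 -0.2877504   0.02325975] 0.013117588143940529
```

View pics/w8.png

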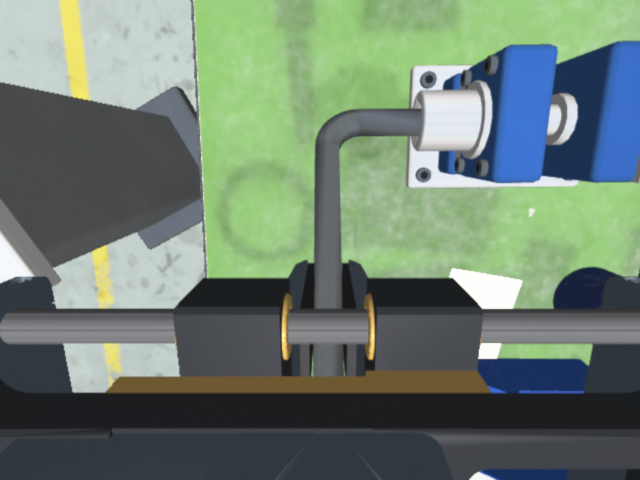

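Call:
step_arm --pt "0 2 0 0 0" --pt "0 4 0 0 0" --pt "0 6 0 0 0" --pt "0 8 0 0 0" --pt "0 10 0 0 0" --pt "0 10 0 0 0"

```text
clock: 19.88
tcp_pos: [0.4364, -0.2388, 0.1684]
orientation: [3.141, -0.0, 1.081]
contact_force: [1.2, 2.8, -3.6]
gripper_width: 0.0128
gripper_force: 60.0
```

Call:
step_arm --pt "0 1.5 0 0 0" --pt "0 3 0 0 0" --pt "0 4 0 0 0" --pt "0 4 0 0 0"

```text
clock: 20.38
tcp_pos: [0.4398, -0.2406, 0.1684]
orientation: [-3.142, -0.0, 1.081]
contact_force: [0.7, 2.4, -3.8]
gripper_width: 0.013
gripper_force: 60.1
```

Call:
step_arm --pt "0 1 0 0 0" --pt "0 2 0 0 0" --pt "0 3 0 0 0" --pt "0 3 0 0 0"

```text
clock: 20.88
tcp_pos: [0.4424, -0.2421, 0.1684]
orientation: [3.142, -0.0, 1.081]
contact_force: [-0.0, 2.5, -4.3]
gripper_width: 0.0128
gripper_force: 60.1
```

```bash
python3 - <<'E'
from h import *
c=cap('wrist','w9');s=c['s'];print(s['tcp_pos'],s['contact_force'],s['ft_torque'])
a=c['img'][60:200,300:520]
g=cv2.cvtColor(a,cv2.COLOR_BGR2GRAY)
print(g[120-60,60:140].tolist()) # row v=120, u=360..440
E
```

```text
[ 0.44244512 -0.24209986  0.16842029] [-4.07001397e-03  2.46248691e+00 -4.26706356e+00] [0.37653519 0.00838828 0.17509198]
[104, 105, 106, 107, 107, 107, 108, 109, 108, 108, 109, 109, 109, 109, 108, 108, 109, 109, 110, 111, 110, 110, 111, 113, 113, 114, 114, 113, 112, 112, 111, 111, 110, 126, 165, 208, 229, 233, 233, 233, 233, 233, 233, 233, 233, 233, 233, 233, 233, 233, 233, 233, 233, 233, 233, 233, 233, 232, 233, 233, 233, 233, 233, 233, 233, 233, 233, 233, 232, 232, 232, 232, 232, 232, 232, 232, 232, 232, 232, 232]
```

Call:
step_arm --pt "0 1 0 0 0" --pt "0 2 0 0 0" --pt "0 3 0 0 0" --pt "0 3 0 0 0"

```text
clock: 21.42
tcp_pos: [0.4441, -0.2434, 0.1683]
orientation: [-3.14, 0.001, 1.081]
contact_force: [-7.6, -0.0, -0.3]
gripper_width: 0.013
gripper_force: 60.4
```

Call:
step_arm --pt "0 -1 0 0 0" --pt "-3 -1 4 0 0" --pt "-5.8 -1 8.3 0 0" --pt "-8.5 -1 13 0 0" --pt "-11.1 -1 17.9 0 0" --pt "-13.3 -1 23 0 0" --pt "-15.4 -1 28 0 0" --pt "-17 -1 33 0 0" --pt "-18.6 -1 38.5 0 0" --pt "-18.6 -1 38.5 0 0" --newtons 30

```text
clock: 22.68
tcp_pos: [0.435, -0.2594, 0.1296]
orientation: [-3.141, -0.0, 1.081]
contact_force: [-6.1, 3.5, 8.3]
gripper_width: 0.0137
gripper_force: 30.0
```

Call:
step_arm --pt "-1.2 0 5.5 0 0" --pt "-2.1 0 10.9 0 0" --pt "-2.7 0 16.3 0 0" --pt "-3 0 21.8 0 0" --pt "-3.1 0 27.3 0 0" --pt "-2.9 0 32.8 0 0" --pt "-2.3 0 38.3 0 0" --pt "-1.6 0 43.7 0 0" --pt "-0.4 0 49 0 0" --pt "1 0 54.4 0 0" --pt "1 0 54.4 0 0"

```text
clock: 24.05
tcp_pos: [0.4349, -0.259, 0.0751]
orientation: [-3.14, 0.001, 1.081]
contact_force: [-10.9, -4.1, 6.5]
gripper_width: 0.0135
gripper_force: 30.0
```

Call:
step_arm --pt "0.5 0 3.5 0 0" --pt "1.5 0 7 0 0" --pt "2.3 0 9.5 0 0" --pt "3.2 0 12.1 0 0" --pt "4.2 0 14.5 0 0" --pt "4.2 0 14.5 0 0"

```text
clock: 24.8
tcp_pos: [0.4372, -0.2552, 0.0608]
orientation: [-3.141, 0.001, 1.081]
contact_force: [-9.8, -2.8, 7.9]
gripper_width: 0.0139
gripper_force: 30.0
```

Call:
step_arm --pt "1 0 2 0 0" --pt "2 0 4 0 0" --pt "2.8 0 6 0 0" --pt "2.8 0 6 0 0"

```text
clock: 25.3
tcp_pos: [0.4385, -0.2528, 0.0549]
orientation: [-3.141, 0.001, 1.081]
contact_force: [-10.2, -3.5, 7.1]
gripper_width: 0.0137
gripper_force: 30.0
```

Call:
step_arm --pt "1.1 0 2 0 0" --pt "2.2 0 4 0 0" --pt "3.3 0 6 0 0" --pt "3.3 0 6 0 0"

```text
clock: 25.8
tcp_pos: [0.44, -0.2499, 0.0488]
orientation: [-3.141, 0.001, 1.081]
contact_force: [-11.0, -4.3, 6.9]
gripper_width: 0.0138
gripper_force: 30.0
```

```bash
python3 - <<'E'
from h import *
c=cap('wrist','w10');cap('side','s10');s=c['s'];print(s['tcp_pos'],s['contact_force'],s['ft_torque'],s['gripper_width'])
E
```

```text
[ 0.43999854 -0.24994479  0.04881444] [-11.01661307  -4.31273181   6.87450759] [-0.51948089  1.65164676  0.4816396 ] 0.013835443840890227
```

View pics/w10.png

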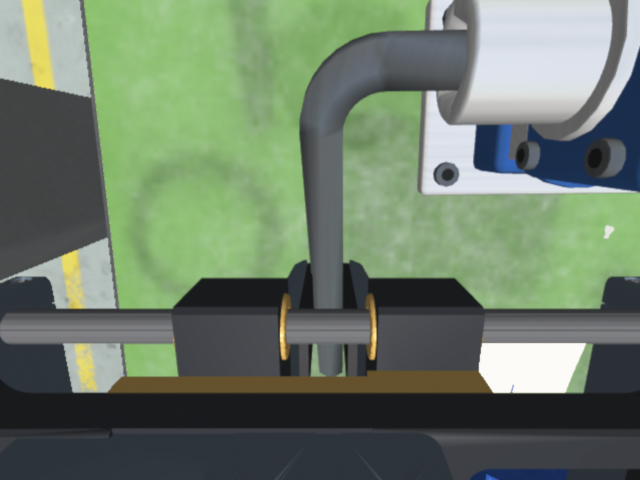

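Call:
step_arm --pt "1.2 0 2 0 0" --pt "2.4 0 4 0 0" --pt "3.7 0 6 0 0" --pt "3.7 0 6 0 0"

```text
clock: 26.4
tcp_pos: [0.4418, -0.2471, 0.0431]
orientation: [-3.142, 0.001, 1.081]
contact_force: [-13.8, -7.7, 13.6]
gripper_width: 0.0138
gripper_force: 30.2
```

```bash
python3 - <<'E'
from h import *
c=cap('wrist','w11');s=c['s'];print(s['tcp_pos'],s['contact_force'],s['ft_torque'],s['q'].round(3),s['joint_efforts'].round(1))
def e(n):
    g=cv2.cvtColor(load(n)['img'],cv2.COLOR_BGR2GRAY)
    return g
a,b=e('w10'),e('w11')
# head front face edge & key edges
for n,g in(('w10',a),('w11',b)):
    print(n,[int(np.argmax(np.abs(np.diff(g[v,440:520].astype(int))))+440) for v in(40,60,80)],[ [int(i) for i in np.where(np.abs(np.diff(g[:150,u].astype(int)))>25)[0]] for u in(400,430)],[[int(i)+280 for i in np.where(np.abs(np.diff(g[v,280:370].astype(int)))>25)[0]] for v in(140,180,240)])
E
```

```text
[ 0.44181781 -0.24710526  0.04311634] [-13.81068184  -7.69132101  13.60032136] [-1.08911991  2.12212723  0.4549201 ] [-0.627  0.577  1.811 -0.002  0.754 -0.136] [  6.2 -71.2 -22.1   3.4  -2.3   0.5]
w10 [475, 473, 469] [[29, 30, 90], [29, 30, 89, 90, 91]] [[298, 299, 300], [302, 303, 342], [307, 308, 342]]
w11 [484, 485, 479] [[36, 37, 100, 101], [99, 100, 101]] [[296, 297, 298], [300, 301, 342], [306, 307, 342]]
```

Call:
step_arm --pt "1 0 2 0 0" --pt "1.5 0 3.5 0 0" --pt "1.5 0 3.5 0 0"

```text
clock: 26.82
tcp_pos: [0.443, -0.2463, 0.0405]
orientation: [3.14, 0.002, 1.082]
contact_force: [-15.9, -7.0, 30.9]
gripper_width: 0.0135
gripper_force: 30.5
```

Call:
step_arm --pt "0 0 1 0 0" --pt "0 0 1 0 0" --pt "-1.5 -1 -4 0 0" --pt "-3 -1 -7 0 0" --pt "-3 -1 -7 0 0" --newtons 30

```text
clock: 27.45
tcp_pos: [0.4403, -0.2477, 0.0464]
orientation: [-3.141, 0.001, 1.081]
contact_force: [-7.5, -3.6, 1.6]
gripper_width: 0.0138
gripper_force: 30.0
```

Call:
step_arm --pt "0 0 0 0 0" --pt "0 -3 0 0 0" --pt "0 -6 0 0 0" --pt "0 -10 0 0 0" --pt "0 -10 0 0 0" --newtons 60

```text
clock: 28.08
tcp_pos: [0.4373, -0.2451, 0.048]
orientation: [3.13, -0.0, 1.079]
contact_force: [23.1, -0.3, 5.1]
gripper_width: 0.0135
gripper_force: 60.5
```

Call:
step_arm --pt "0 5 0 0 0" --pt "1.5 5 -1.5 0 0" --pt "1.5 3 -1.5 0 0" --pt "1.5 1 -1.5 0 0" --pt "1.5 1 -1.5 0 0"

```text
clock: 28.7
tcp_pos: [0.4366, -0.244, 0.0487]
orientation: [3.134, 0.001, 1.079]
contact_force: [10.5, -11.0, -3.8]
gripper_width: 0.0132
gripper_force: 61.0
```

Call:
step_arm --pt "-0.5 -2 0 0 0" --pt "-0.5 -4 0 0 0" --pt "-0.5 -6 0 0 0" --pt "-0.5 -8 0 0 0" --pt "-0.5 -10 0 0 0" --pt "-0.5 -10 0 0 0"

```text
clock: 29.45
tcp_pos: [0.4331, -0.2416, 0.0505]
orientation: [3.123, -0.0, 1.078]
contact_force: [39.0, -1.3, 9.4]
gripper_width: 0.0143
gripper_force: 59.7
```

Call:
step_arm --pt "-0.5 4 0 0 0" --pt "-0.5 8 0 0 0" --pt "-0.5 9 1 0 0" --pt "-0.5 9 1 0 0"

```text
clock: 29.95
tcp_pos: [0.4359, -0.244, 0.048]
orientation: [3.134, 0.0, 1.079]
contact_force: [13.8, -2.5, 8.1]
gripper_width: 0.0135
gripper_force: 59.1
```

Call:
step_arm --pt "0 1.5 0 0 0" --pt "0 1.5 0 0 18" --pt "0 1.5 0 0 22" --pt "0 1.5 0 0 30" --pt "0 1.5 0 0 36" --pt "0 1.5 0 0 36"

```text
clock: 30.7
tcp_pos: [0.4333, -0.2423, 0.0469]
orientation: [-3.141, -0.0, 1.081]
contact_force: [-0.3, -0.2, 0.1]
gripper_width: 0.0328
gripper_force: 0.0
```

```bash
python3 - <<'E'
from h import *
c=cap('wrist','w12');s=c['s'];print(s['clock'],s['tcp_pos'],s['orientation'],s['contact_force'],s['gripper_width'])
g=cv2.cvtColor(c['img'],cv2.COLOR_BGR2GRAY)
print([int(np.argmax(np.abs(np.diff(g[v,420:520].astype(int))))+420) for v in(40,60,80)],[ [int(i) for i in np.where(np.abs(np.diff(g[:150,u].astype(int)))>25)[0]] for u in(400,420)],[[int(i)+240 for i in np.where(np.abs(np.diff(g[v,240:400].astype(int)))>20)[0]] for v in(140,180,220,240)])
E
```

```text
30.7 [ 0.43326068 -0.24233814  0.04685768] [-3.14085621e+00 -1.10428010e-04  1.08083863e+00] [-0.33106393 -0.24819697  0.05548429] 0.032825061455141885
[473, 516, 513] [[42, 43, 104, 105], [40, 41, 101, 102]] [[324, 325, 369], [324, 325, 366], [325, 326, 363], [325, 326, 362]]
```

```bash
python3 - <<'E'
from h import *
c=load('w12');s=c['s'];Rt=Ro.from_euler('xyz',s['orientation']).as_matrix()
for (u,v,z) in((420,71,.105),(346,140,.09),(344.5,220,.075),(343.5,240,.07)):
    print(u,v,((onz(c,u,v,z)-s['tcp_pos'])@Rt*1000).round(1))
E
```

```text
420 71 [ 90.6  26.3 -58.2]
346 140 [ 72.2   6.5 -43.1]
344.5 220 [ 42.4   7.1 -28.1]
343.5 240 [ 33.1   7.  -23.1]
```

Call:
step_arm --pt "0 7 0 0 36" --pt "15 7 -12 0 36" --pt "30 7 -22 0 36" --pt "45 7 -30 0 36" --pt "52 7 -30 0 36" --pt "52 7 -30 0 15" --pt "52 7 -30 0 0" --pt "52 7 -30 0 0" --pt "52 7 -30 0 0" --pt "52 7 -30 0 0" --pt "52 7 -30 0 0" --pt "52 7 -30 0 0" --newtons 60

```text
clock: 32.25
tcp_pos: [0.4637, -0.1998, 0.0768]
orientation: [-3.14, 0.0, 1.081]
contact_force: [-3.8, 3.3, 1.7]
gripper_width: 0.0133
gripper_force: 60.0
```

Gripped near the elbow; pull out slowly.

Call:
step_arm --pt "0 -2 0 0 0" --pt "0 -4 0 0 0" --pt "0 -7 0 0 0" --pt "0 -10 0 0 0" --pt "0 -12 0 0 0" --pt "0 -12 0 0 0"

```text
clock: 33.0
tcp_pos: [0.4539, -0.1945, 0.0771]
orientation: [3.141, 0.0, 1.081]
contact_force: [4.3, 1.1, -1.8]
gripper_width: 0.0134
gripper_force: 60.0
```

Call:
step_arm --pt "0 -4 0 0 0" --pt "0 -8 0 0 0" --pt "0 -12 0 0 0" --pt "0 -16 0 0 0" --pt "0 -20 0 0 0" --pt "0 -26 0 0 0" --pt "0 -34 0 0 0" --pt "0 -42 0 0 0" --pt "0 -42 0 0 0"

```text
clock: 34.12
tcp_pos: [0.4159, -0.1742, 0.077]
orientation: [-3.141, -0.0, 1.081]
contact_force: [-0.1, 0.1, -2.5]
gripper_width: 0.0129
gripper_force: 60.0
```

Call:
step_arm --pt "-25 2 0 0 0" --pt "-60 6 0 0 0" --pt "-90 10 0 0 0" --pt "-100 10 0 0 0" --pt "-100 10 0 0 0"

```text
clock: 34.75
tcp_pos: [0.3782, -0.2677, 0.077]
orientation: [-3.142, -0.0, 1.08]
contact_force: [0.6, 0.1, -1.8]
gripper_width: 0.0136
gripper_force: 60.0
```

Call:
step_arm --pt "0 0 5 0 0" --pt "0 0 10 0 0" --pt "0 0 15 0 0" --pt "0 0 20 0 0" --pt "0 0 25 0 0" --pt "0 0 30 0 0" --pt "0 0 35 0 0" --pt "0 0 40 0 0" --pt "0 0 40 0 0" --newtons 10

```text
clock: 35.88
tcp_pos: [0.3782, -0.2675, 0.0367]
orientation: [-3.141, -0.0, 1.081]
contact_force: [1.0, -0.2, -1.7]
gripper_width: 0.0143
gripper_force: 10.0
```

Call:
step_arm --pt "0 0 5 0 0" --pt "0 0 10 0 0" --pt "0 0 15 0 0" --pt "0 0 20 0 0" --pt "0 0 24 0 0" --pt "0 0 28 0 0" --pt "0 0 28 0 0" --newtons 6

```text
clock: 36.75
tcp_pos: [0.3783, -0.2675, 0.0088]
orientation: [-3.141, -0.0, 1.081]
contact_force: [0.3, 0.2, -2.2]
gripper_width: 0.014
gripper_force: 6.0
```

Call:
step_arm --pt "0 0 2 0 0" --pt "0 0 4 0 0" --pt "0 0 5.5 0 0" --pt "0 0 5.5 0 0" --newtons 4

```text
clock: 37.25
tcp_pos: [0.3783, -0.2675, 0.0034]
orientation: [-3.142, -0.0, 1.081]
contact_force: [0.5, 1.4, -1.5]
gripper_width: 0.0142
gripper_force: 4.0
```

```bash
python3 - <<'E'
from ang import *
c=cap('wrist','w13');s=c['s'];print(s['tcp_pos'],s['contact_force'],s['gripper_width'])
g=cv2.cvtColor(c['img'],cv2.COLOR_BGR2GRAY).astype(int);hsv=cv2.cvtColor(c['img'],cv2.COLOR_BGR2HSV)
m=((hsv[...,1]<70)&(hsv[...,2]<140)).astype(np.uint8);m[255:]=0;m[:,:240]=0;m[:,560:]=0
n,l,st,ce=cv2.connectedComponentsWithStats(m)
for i in range(1,n):
    if st[i,4]>500: print(st[i],ce[i].round())
E
```

```text
[ 0.37833333 -0.2675353   0.00342974] [ 0.4723662   1.35563027 -1.48875686] 0.014159249178752591
[ 313  190  177   65 6290] [396. 213.]
```

```bash
python3 - <<'E'
from ang import *
c=load('w13');hsv=cv2.cvtColor(c['img'],cv2.COLOR_BGR2HSV)
m=((hsv[...,1]<70)&(hsv[...,2]<140)).astype(np.uint8);m[255:]=0;m[:,:240]=0;m[:,560:]=0
for u in(400,430,460,480): w=np.where(m[:,u])[0];print(u,w.min(),w.max())
for v in(230,240): w=np.where(m[v])[0];print(v,w)if 0 else print(v,w.min(),w.max())
for z0 in(4,6,8):
  x,fn,P=ang(c,np.array([[328,204],[488,203]]),45,z0);print(z0,np.degrees(x[0]),x.round(4),fn.round(1),(P*1000).round(1))
s=c['s'];Rt=Ro.from_euler('xyz',s['orientation']).as_matrix()
for z in (.008,.02,.03):
  a=onz(c,328,204,z);b=onz(c,488,203,z);print(z,np.linalg.norm(a-b),((a-s['tcp_pos'])@Rt*1000).round(1))
E
```

```text
400 190 223
430 190 223
460 190 223
480 190 222
230 316 353
240 314 345
4 -3.658105213332554 [-0.0638  0.0019  0.0051  0.0193] [ 0.9  1.9 -0.9 -0.1  0.6] [[44.9  1.1 -8. ]
 [46.2 71.  -8. ]]
6 -2.096905191750127 [-0.0366  0.0018  0.0066  0.0189] [ 0.8  1.8 -0.8 -0.   0.3] [[45.   1.  -8.3]
 [46.3 71.  -8.3]]
8 -0.4671174793908439 [-0.0082  0.0018  0.0081  0.0189] [ 0.7  1.9 -0.7 -0.   0.1] [[45.   0.9 -8.5]
 [46.3 70.9 -8.5]]
0.008 0.07231688611867143 [45.2  0.6 -4.6]
0.02 0.06707684839548506 [ 47.    0.6 -16.6]
0.03 0.0627101502928297 [ 48.4   0.6 -26.6]
```

Call:
step_arm --pt "0 0 1 0 0" --pt "0 0 1 0 16" --pt "0 0 1 0 17" --pt "0 0 1 0 19" --pt "0 0 1 0 24" --pt "0 0 0 0 34" --pt "0 0 0 0 44" --pt "0 0 -30 0 50" --pt "0 0 -90 0 60" --pt "-60 0 -160 0 80" --pt "-60 0 -180 0 100" --pt "-60 0 -180 0 100"

```text
clock: 38.8
tcp_pos: [0.3507, -0.3228, 0.1864]
orientation: [3.136, 0.002, 1.079]
contact_force: [-0.3, 0.0, -0.7]
gripper_width: 0.0821
gripper_force: 0.0
```

```bash
python3 - <<'E'
from ang import *
c=cap('wrist','w14');s=c['s'];print(s['clock'],s['tcp_pos'],s['contact_force'])
hsv=cv2.cvtColor(c['img'],cv2.COLOR_BGR2HSV)
m=((hsv[...,1]<70)&(hsv[...,2]<140)).astype(np.uint8);m[300:]=0;m[:,:238]=0;m[:,425:]=0
n,l,st,ce=cv2.connectedComponentsWithStats(m)
for i in range(1,n):
    if st[i,4]>500:
        print(st[i])
        k=l==i;x,y,w,h,_=st[i]
        for u in(x+w-30,x+w-12): q=np.where(k[:,u])[0];print('col',u,q.min(),q.max())
        for v in(y+50,y+h-12): q=np.where(k[v])[0];print('row',v,q.min(),q.max())
E
```

```text
38.8 [ 0.35069203 -0.32281677  0.18642953] [-0.34719043  0.0338311  -0.67645934]
[ 317   97   88  196 4007]
col 375 97 114
col 393 97 114
row 147 318 332
row 281 318 331
```

```bash
python3 - <<'E'
from h import *
c=load('w14')
E=onz(c,325,105.5,.008);s=onz(c,404.5,105.5,.008);l=onz(c,324.5,292,.008)
print(np.linalg.norm(s-E),np.linalg.norm(l-E))
st=robot.get_state();print(st['clock'],st['tcp_pos'],np.abs(st['joint_vel']).max())
print(robot.finish_job())
E
```

```text
0.07097885293494935 0.17785006646902807
38.85 [ 0.35021068 -0.32130181  0.18457561] 0.04143465082093441
the job is handed in; nothing more can be done
None
```

The job is handed in at 38.9 s. The key came out, went back in by its short arm to the socket floor, drove the screw to its stop (vertical force about 14 N rising to 31 N over the last 3 mm, no direct spindle reading), and now lies flat on the worktop by the wrist image, but I viewed 12 pictures, two over the limit of 10.

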